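Hold the turntable hub on the shaft's flat

TASK

The specimen turntable's platter hub has to go back on its bare drive shaft. Feel for the shaft's flat with the fingers and turn the shaft until the flat faces the index pointer on the housing, then slip the flanged hub down over the shaft with its set screw on the flat, pointing at the pointer, until the flange is flush with the shaft's end. Finish holding the hub there, not letting go, so that I can tighten the screw; leave the spacer ring, hex key and caliper where they lie.

Things in the scene. Friction and masses are not known exactly. Their poses are not given: they have to be found in the camera images.
- turntable: Turntable without its platter, fixed: grey housing 240 x 240 mm, top plate at 70 mm; in its middle a round steel bearing flange (74 mm across, top at 78 mm) out of which the vertical drive shaft stands 52 mm. Origin: on the shaft's axis at table height; z up; x points from the shaft to the index pointer. It does not turn with the shaft.
- index_pointer (a point): Tip of the index pointer: a dark wedge on the housing's top plate, at the edge of the white degree ring, 80 to 106 mm from the shaft's axis, 70 to 79 mm above the table. Axes as the turntable's.
- shaft_end (a point): Centre of the steel shaft's upper end, 130 mm above the table; fixed axes as the turntable's, not turning with the shaft. The shaft is 20 mm across, its end chamfered 1.2 mm. It is turned by hand against the drive's drag (0.2 N m), more than a full turn either way, and stays where it is left. Its angle is not reported: feel or see it.
- shaft_grip (a point): On the axis, 14 mm below the shaft's end: grip it here. One side has a flat 4 mm deep, 16 mm wide, from the end 40 mm down; the rest is round. Squeezed firmly (20 N, the hand giving 2 mm off the axis, away from the flat), fingers close to about 15.7 mm square to the flat, 17 10 deg off, 18 20 deg off, 19.5 to 20 on the round. The flat starts 45 to 98 deg anticlockwise (from above) of the pointer.
- hub_center (a point): Platter hub: aluminium, 30 mm tall, 0.1 to 0.2 kg, standing boss down on the table. Boss 36 mm across from 0 to 20 mm, flange 50 mm across from 20 to 30 mm (grip it there, square to the screw). Point on the bore's axis 15 mm above the underside, 15 mm below the flange's top. z up; x along the set screw, outwards; x starts within 52 deg of the robot's straight ahead.
- hub_screw (a point): Outer end of the hub's set screw, 34 mm from the bore's axis, 9 mm above the hub's underside; axes as the hub's. The screw is 6 mm thick, its head 10 mm, standing out beyond the flange. Its 4 mm tip reaches 4 mm into the 21.4 mm bore, so the hub goes down over the shaft only with the screw over the flat, to about 12 deg. Let go, the hub slides some 17 mm down.
- spacer_center (a point): Bystander: a plain aluminium spacer ring without flange or screw, 50 mm across, 24 mm tall, bore 21.4 mm; the point is its centre, 12 mm above its underside. It and the hub may change places.
- hex_key: Bystander: a dark steel hex key lying on the table, 6 mm thick, long arm 90 mm along its x, short arm 28 mm; origin under the middle of the long arm.
- caliper: Bystander: a digital caliper lying on the table, 200 mm long along its x, 12 mm thick; origin under its slide.
Things that resemble listed ones, but are neither listed nor needed, are in the scene too. What is shaped like the part that bears hub_center but green or pink is not meant.

How it is judged:
On the way, in this order (a step that is already met when the one before it is completed fails the run):
1. the bare shaft is taken between the fingers, while the hub is still off it (contact force between the fingers and turntable above 2 N and horizontal distance between the grasp point and shaft_end below 0.01 m and z of the grasp point in the frame of shaft_end between -0.045 and 0 m and horizontal distance between hub_center and shaft_end above 0.1 m), for 0.2 s.
2. the hub goes down over the shaft's end, its screw towards the pointer (horizontal distance between hub_center and shaft_end below 0.004 m and z of hub_center in the frame of shaft_end below 0.002 m and x of hub_screw in the frame of turntable above 0.029 m), for 0.1 s.
At the end, for the whole second after the job is handed in: The hub is on the shaft (axes within 3 mm, tilt under 6 degrees), flange top flush with the shaft end to 3 mm, set screw over the flat and pointing at the index pointer to about 12 degrees (7.5 mm at the screw head), at rest and gripped by the fingers with more than 2 N (z of hub_center in the frame of shaft_end between -0.018 and -0.012 m and horizontal distance between hub_center and shaft_end below 0.003 m and angle between hub_center's own z axis and vertical below 0.1 rad and x of hub_screw in the frame of turntable above 0.029 m and y of hub_screw in the frame of turntable between -0.0075 and 0.0075 m and contact force between the fingers and hub above 2 N and linear speed of hub below 0.02 m/s); the arm keeps its last pose, push and grip.
It fails at once if the hub is pushed over the shaft before the flat faces the pointer (screw more than 30 degrees off) (horizontal distance between hub_center and shaft_end below 0.005 m and z of hub_center in the frame of shaft_end below 0.002 m and x of hub_screw in the frame of turntable below 0.029 m).
It fails at once if the spacer ring, hex key or caliper is moved by more than 30 mm (distance of any of spacer_center, hex_key, caliper from where it was at the start of the episode above 0.03 m).
It also fails if it takes over 64 s, if anything falls off the work surface, if the arm or the gripper's body presses on something with over 40 N, if the wrist force passes 120 N, or if a joint passes its speed limit or range.

ROBOT

A 6-joint arm with a two-finger parallel gripper is mounted at the origin on the work surface. World frame = base frame: x ahead of the robot, y to its left, z up, the work surface at z = 0. Lengths are in m, angles in rad, forces in N, time in s.
With the tool pointing down it reaches from about 0.375 to 0.975 m from the base axis. Payload 3.8 kg.
Tool frame: the origin (TCP) lies between the finger pads; the fingertips stand 8 mm ahead of it and the grasp point (between the pads) lies 11 mm behind it; z points along the fingers, y is the line along which they close (so a half turn about z gives the same grasp; the last joint's range is limited). The gripper opens to 85 mm and grips with 20 to 120 N. Pads are 22 mm wide; open, the fingers measure 114 mm over their backs; the gripper's body (76 mm by 85 mm) begins 54 mm behind the grasp point. The pads swing forward as they close: fully open they stand 13 mm farther back than shut.
Start: joints at [1.302, 0.264, 1.604, -0, 1.274, -0.037], TCP at [0.155, 0.657, 0.239] pointing down, gripper open.
Joint ranges: [-2.63, 2.63], [-0.94, 2.18], [0.31, 2.57], [-1.31, 4.45], [0, 2.66], [-2.55, 2.55]. Speed limits (rad/s): [2.57, 2.57, 3.14, 3.14, 3.14, 3.14].

INTERFACE

Orientations are given as [roll, pitch, yaw] about the fixed x, y, z axes, in that order (R = Rz(yaw) Ry(pitch) Rx(roll)).
In Python, from bench import sensors, snapshot, order gives the robot as it stands. The module is installed in compiled form; this text tells all that it offers.
- The arm moves only by the shell command python3 -m handwheel 'ROWS' [FORCE]. ROWS is a JSON object of lists of equal length, an entry for each row: "xyz": the shift along the tool's x, y, z in cm, a list of three; "twist": the turn, a rotation vector about the tool's x, y, z in rad, a list of three; "claw": the finger opening in cm, from 0 to 8.54. In form: {"xyz": [[dx, dy, dz], ...], "twist": [[wx, wy, wz], ...], "claw": [claw, ...]}. A call has 1 to 20 rows; each row shifts and turns the commanded pose from where the row before left it, along the tool's axes as they then stand; what a row does not reach is not made up. A row lasts 1/12 s, in which the tool goes at most 41.7 mm and 7.16 degrees, less where a joint would pass 70% of its speed; a pose out of reach is approached as far as the arm can. A call with a gripper value outside its range is refused whole. The fingers move at their own pace and stop on an object; FORCE is the grip in N (left out, the last holds). Time passes only in rows, so rows that do not move let the fingers close. It gives the time, the measured TCP pose, the force, the opening and the grip force at its end, in the units of the state.
- sensors.read_state(): the state, without advancing time (a new reading comes with each control period).
- snapshot(name): name is "scene" or "top"; returns a dict with "img" (480x640x3 uint8, red, green, blue), "intrinsics" (3x3 intrinsics, pixels), "R" (3x3) and "t" (3): a world point X has camera coordinates R X + t. Camera axes: x right, y down, z forward; pixel columns grow to the right and rows downward; lengths in m; the calibration is good to about 2 mm. A picture is of the moment at which its call begins. There is no depth.
- order.job_done(): hands the job in; it is judged then, once.
The state is a dict: "t": time; "joints": joint angles; "qd": joint speeds; "joint_torque": joint torques, N m; "tool_pos": TCP position; "eef_rot": TCP orientation; "ft_force": force on the tool from outside, world axes, zero at the start; "torque": the same for the moment, N m; "opening": finger opening in m; "grasp_force": force on a finger pad.
Only numpy, scipy, OpenCV 4.12 (cv2) and the standard library are available. Lean on these libraries where they do the work, as an engineer would, in place of code of your own. Each camera call takes 0.05 s, during which the arm holds its last target. There are 200 camera calls.

## Working session

There is one attempt and no reset: what is moved stays moved. The work goes in short steps, Python scripts to look and compute and a shell command to move; the robot and the scene stay as the last step left them, time stands still between calls to the robot, and variables do not carry over. Pictures are saved under pics/ and viewed, at most 10 in all, crops included, and the job is handed in when it is done.

```bash
mkdir -p pics
python3 - <<'E'
from bench import sensors, snapshot
import cv2,numpy as np
for n in("scene","top"):
    s=snapshot(n); cv2.imwrite(f"pics/{n}0.png",s["img"][:,:,::-1]); np.savez(f"pics/{n}0.npz",**s)
    print(n,s["intrinsics"].round(1).tolist(),(-s["R"].T@s["t"]).round(3),s["R"].round(3).tolist())
print(sensors.read_state())
E
```

```text
scene [[584.8, 0.0, 317.9], [0.0, 584.8, 240.6], [0.0, 0.0, 1.0]] [ 0.916 -0.657  0.768] [[0.822, 0.57, 0.001], [0.392, -0.565, -0.726], [-0.413, 0.597, -0.688]]
top [[456.9, 0.0, 318.5], [0.0, 456.9, 233.3], [0.0, 0.0, 1.0]] [ 0.448 -0.091  0.978] [[0.027, -1.0, 0.009], [-0.991, -0.028, -0.128], [0.129, -0.006, -0.992]]
{'t': 0.1, 'joints': array([ 1.30211918e+00,  2.64702172e-01,  1.60528650e+00, -1.61586713e-06,
        1.27369453e+00, -3.68990884e-02]), 'qd': array([-1.62632534e-04, -7.85163021e-04, -1.83469908e-03, -3.98045218e-03,
       -3.57350434e-04,  1.27529553e-05]), 'joint_torque': array([ 6.92245831e-04, -5.16698277e+01, -3.68595421e+01, -6.31266943e-06,
        6.24258479e-03, -5.77401721e-06]), 'tool_pos': array([0.15487794, 0.65630713, 0.2380436 ]), 'eef_rot': array([-3.13950348e+00, -7.55785259e-05,  2.90981499e+00]), 'ft_force': array([-0.40485227,  0.24435633,  0.11528943]), 'torque': array([ 0.00860403, -0.03169363, -0.02033683]), 'grasp_force': 0.0, 'opening': 0.08501380496664547}
```

View pics/scene0.png

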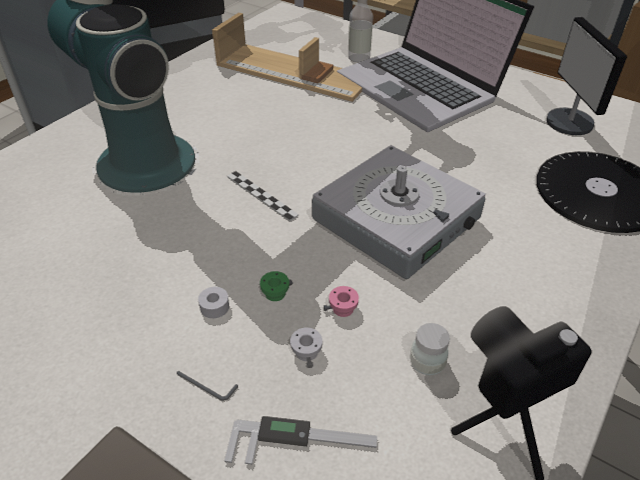

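View pics/top0.png

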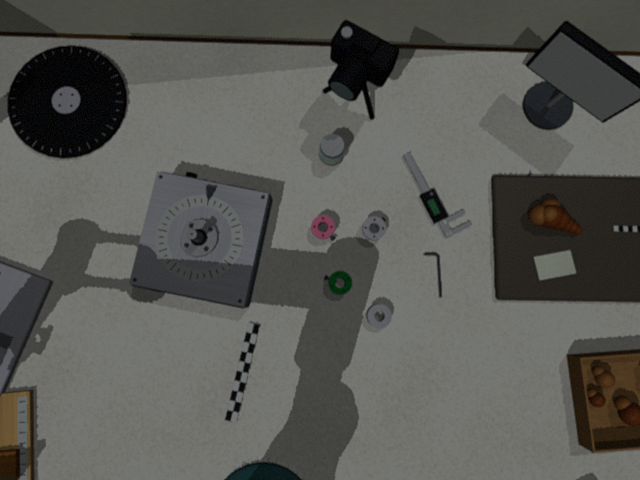

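Scene view: the hub is at (306,343) with its screw near (309,362), the spacer at (213,302) and the shaft end at about (402,168). The pointer is at (440,215). Top view: hub (375,227), shaft about (200,237), pointer (211,192). Next I'll enlarge these areas.

```bash
cat > h.py <<'E'
import numpy as np
def proj(s,X):
    c=s["R"]@np.asarray(X,float)+s["t"]; p=s["intrinsics"]@c; return p[:2]/p[2]
def ray(s,uv,z):
    d=s["R"].T@np.linalg.inv(s["intrinsics"])@[uv[0],uv[1],1]; o=-s["R"].T@s["t"]
    return o+d*(z-o[2])/d[2]
def tri(s1,u1,s2,u2):
    A=[];b=[]
    for s,u in((s1,u1),(s2,u2)):
        d=s["R"].T@np.linalg.inv(s["intrinsics"])@[u[0],u[1],1];d/=np.linalg.norm(d);o=-s["R"].T@s["t"]
        P=np.eye(3)-np.outer(d,d);A.append(P);b.append(P@o)
    return np.linalg.lstsq(np.vstack(A),np.hstack(b),rcond=None)[0]
E
python3 - <<'E'
import cv2,numpy as np
def crop(n,u,v,w,h): 
    i=cv2.imread(f"pics/{n}0.png")[v:v+h,u:u+w]; i=cv2.convertScaleAbs(i,alpha=1.0 if n=="scene" else 1.5); return cv2.resize(i,(400,300),interpolation=cv2.INTER_CUBIC)
t=[crop("scene",346,150,120,90),crop("top",150,170,120,90),crop("scene",270,310,80,60),crop("top",335,195,80,60)]
cv2.imwrite("pics/c1.png",np.vstack([np.hstack(t[:2]),np.hstack(t[2:])]))
E
```

```text
(no output)
```

View pics/c1.png

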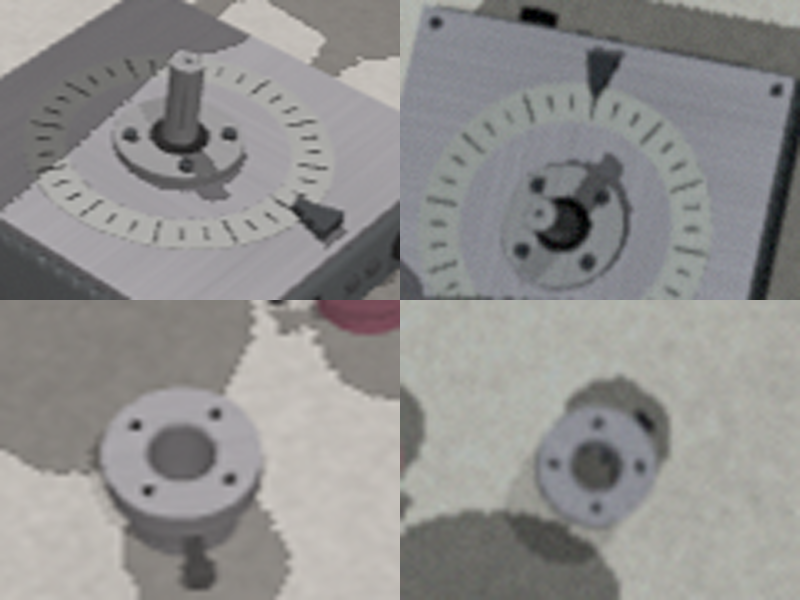

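Run:
```python
import numpy as np
from h import *
S=np.load("pics/scene0.npz");T=np.load("pics/top0.npz")
def both(n,u,v,z): print(n,tri(S,u,T,v).round(4),ray(S,u,z).round(4),ray(T,v,z).round(4))
both("end",(401.5,168),(192.3,233.6),.13)
both("flange",(400,192),(199.5,237.5),.078)
both("ptr",(433.9,210.6),(209.1,200.9),.071)
both("hub",(306.2,340.6),(374.4,228.4),.03)
both("screw",(309.8,365.8),(384.2,218.9),.009)
e=(ray(S,(401.5,168),.13)+ray(T,(192.3,233.6),.13))/2;p=(ray(S,(433.9,210.6),.071)+ray(T,(209.1,200.9),.071))/2
print(np.linalg.norm((p-e)[:2]),np.arctan2(*(p-e)[1::-1]))
h=(ray(S,(306.2,340.6),.03)+ray(T,(374.4,228.4),.03))/2;p=(ray(S,(309.8,365.8),.009)+ray(T,(384.2,218.9),.009))/2
print(np.linalg.norm((p-h)[:2]),np.arctan2(*(p-h)[1::-1]))
# housing top-plate edges in top view: left/top edge corners
a=[ray(T,q,.07) for q in((150+18/3.33,170+8/3.33),(150+397/3.33,170+77/3.33))];d=a[1]-a[0];print("edge",np.arctan2(d[1],d[0]))
both("spacer",(214,297),(379,315.5),.024)
```

```text
end [0.5503 0.1386 0.1329] [0.5483 0.1419 0.13  ] [0.551  0.1397 0.13  ]
flange [0.551  0.1402 0.0761] [0.5526 0.1389 0.078 ] [0.55   0.1391 0.078 ]
ptr [0.6267 0.1264 0.0762] [0.6263 0.1346 0.071 ] [0.6255 0.1261 0.071 ]
hub [ 0.5856 -0.213   0.0294] [ 0.5865 -0.2128  0.03  ] [ 0.5848 -0.2134  0.03  ]
screw [ 0.6093 -0.2366  0.0097] [ 0.6094 -0.2358  0.009 ] [ 0.6091 -0.237   0.009 ]
0.07697181618353659 -0.135801202280594
0.03317404909101422 -0.7791398008752419
edge -1.725375704029501
spacer [ 0.4051 -0.2252  0.0255] [ 0.4044 -0.2241  0.024 ] [ 0.4047 -0.2257  0.024 ]
```

```bash
cat >> h.py <<'E'
from scipy.spatial.transform import Rotation as Ro
def go(xyz,c):
    "tool-axis shift (cm) and twist to reach world xyz, closing-axis angle c, tool down"
    from bench import sensors
    s=sensors.read_state(); R=Ro.from_euler("xyz",s["eef_rot"])
    G=Ro.from_euler("xyz",[np.pi,0,c+np.pi/2]); d=R.inv().apply(np.asarray(xyz)-s["tool_pos"])*100
    print("t",round(s["t"],2),"shift cm",d.round(2),"len",np.linalg.norm(d).round(2),"twist",(R.inv()*G).as_rotvec().round(3),"pos",s["tool_pos"].round(4),"c",round((R.as_matrix()[1,1] and np.arctan2(R.as_matrix()[1,1],R.as_matrix()[0,1])),3),"open",round(s["opening"]*1000,2),"grip",round(float(s["grasp_force"]),1),"F",s["ft_force"].round(1),"j6",s["joints"][5].round(2))
E
python3 -c "
from h import *
go([.549,.138,.24],1.08)"
```

```text
t 0.1 shift cm [-50.26 -41.39  -0.11] len 65.11 twist [-0.002  0.     0.259] pos [0.1549 0.6563 0.238 ] c 1.339 open 85.01 grip 0.0 F [-0.4  0.2  0.1] j6 -0.04
```

```bash
python3 -m handwheel '{"xyz":[[-2.79,-2.3,-0.2],[-2.79,-2.3,-0.2],[-2.79,-2.3,0],[-2.79,-2.3,0],[-2.79,-2.3,0],[-2.79,-2.3,0],[-2.79,-2.3,0],[-2.79,-2.3,0],[-2.79,-2.3,0],[-2.79,-2.3,0],[-2.79,-2.3,0],[-2.79,-2.3,0],[-2.79,-2.3,0],[-2.79,-2.3,0],[-2.79,-2.3,0],[-2.79,-2.3,0],[-2.79,-2.3,0],[-2.79,-2.3,0],[0,0,0],[0,0,0]],"twist":[[0,0,0],[0,0,0],[0,0,0],[0,0,0],[0,0,0],[0,0,0],[0,0,0],[0,0,0],[0,0,0],[0,0,0],[0,0,0],[0,0,0],[0,0,0],[0,0,0],[0,0,0],[0,0,0],[0,0,0],[0,0,0],[0,0,0.12],[0,0,0.12]],"claw":[6,6,6,6,6,6,6,6,6,6,6,6,6,6,6,6,6,6,6,6]}' 20
python3 - <<'E'
from h import *
go([.549,.138,.105],1.08)
from bench import snapshot
import cv2
t=[]
for n,(u,v) in(("scene",(340,60)),("top",(110,140))):
    s=snapshot(n); np.savez(f"pics/{n}1.npz",**s); t.append(cv2.resize(s["img"][v:v+200,u:u+160,::-1],(400,500),interpolation=cv2.INTER_CUBIC))
cv2.imwrite("pics/c2.png",np.hstack(t))
E
```

```text
t: 1.77
tool_pos: [0.5496, 0.1364, 0.2425]
eef_rot: [-3.141, -0.001, 2.661]
ft_force: [-0.1, 0.7, 0.4]
opening: 0.0595
grasp_force: 0.0
t 1.77 shift cm [ 0.12  0.13 13.75] len 13.75 twist [-0.001 -0.001  0.01 ] pos [0.5496 0.1364 0.2425] c 1.09 open 59.46 grip 0.0 F [-0.1  0.7  0.4] j6 -0.89
```

View pics/c2.png

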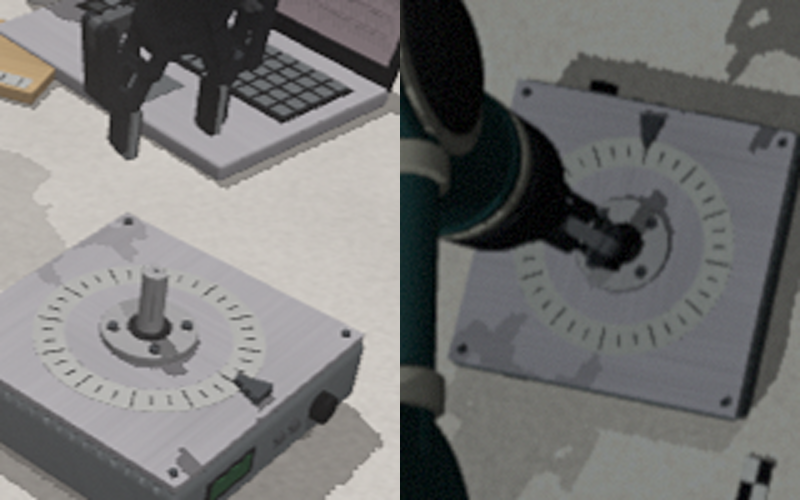

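The gripper stands above the shaft: end at about (152,268) in the left tile, fingertips at (130,150) and (215,125). Next I'll lower it and feel for the flat.

```bash
python3 -m handwheel '{"xyz":[[0.12,0.13,3],[0,0,3],[0,0,3],[0,0,2.75],[0,0,2],[0,0,0],[0,0,0],[0,0,0],[0,0,0],[0,0,0],[0,0,0],[0,0,0]],"twist":[[0,0,0],[0,0,0],[0,0,0],[0,0,0],[0,0,0],[0,0,0],[0,0,0],[0,0,0],[0,0,0],[0,0,0],[0,0,0],[0,0,0]],"claw":[6,6,6,6,6,6,1,1,1,1,1,1]}' 20
python3 -c "
from h import *
go([.549,.138,.105],1.08)"
```

```text
t: 2.87
tool_pos: [0.55, 0.141, 0.1081]
eef_rot: [3.138, 0.003, 2.67]
ft_force: [0.8, 1.5, 7.5]
opening: 0.016
grasp_force: 21.4
t 2.87 shift cm [-0.05 -0.31  0.31] len 0.44 twist [0.003 0.003 0.019] pos [0.55   0.141  0.1081] c 1.099 open 15.98 grip 21.4 F [0.8 1.5 7.5] j6 -0.89
```

```bash
python3 -m handwheel '{"xyz":[[0,0,0],[0,0,0],[0,0,0],[0,0,0]],"twist":[[0,0,0],[0,0,0],[0,0,0],[0,0,0]],"claw":[1,1,1,1]}' 60
python3 -m handwheel '{"xyz":[[0,0,0],[0,0,0],[0,0,0]],"twist":[[0,0,0.1],[0,0,0.1],[0,0,0]],"claw":[1,1,1]}' 60
python3 -c "
from h import *
go([.549,.138,.105],-.16)"
```

```text
t: 3.2
tool_pos: [0.55, 0.141, 0.1082]
eef_rot: [3.138, 0.003, 2.67]
ft_force: [0.1, 1.9, 6.8]
opening: 0.0151
grasp_force: 58.5
t: 3.45
tool_pos: [0.5498, 0.1413, 0.1082]
eef_rot: [3.138, 0.002, 2.466]
ft_force: [-0.9, 2.6, 7.6]
opening: 0.0151
grasp_force: 60.1
t 3.45 shift cm [-0.15 -0.31  0.32] len 0.47 twist [ 0.004 -0.     1.055] pos [0.5498 0.1413 0.1082] c 0.895 open 15.1 grip 60.1 F [-0.9  2.6  7.6] j6 -0.69
```

```bash
python3 -m handwheel '{"xyz":[[0.02,0,0],[0.02,0,0],[0.02,0,0],[0.02,0,0],[0.02,0,0],[0.02,0,0],[0.02,0,0],[0.02,0,0],[0.02,0,0],[0.02,0,0],[0.01,0,0],[0,0,0],[0,0,0]],"twist":[[0,0,0.1],[0,0,0.1],[0,0,0.1],[0,0,0.1],[0,0,0.1],[0,0,0.1],[0,0,0.1],[0,0,0.1],[0,0,0.1],[0,0,0.1],[0,0,0.06],[0,0,0],[0,0,0]],"claw":[1,1,1,1,1,1,1,1,1,1,1,1,1]}' 60
python3 -c "
from h import *
go([.549,.138,.105],-.16)"
```

```text
t: 4.53
tool_pos: [0.55, 0.1433, 0.1083]
eef_rot: [3.136, -0.003, 1.411]
ft_force: [2.3, 4.4, 6.9]
opening: 0.0151
grasp_force: 60.1
t 4.53 shift cm [-0.54 -0.02  0.33] len 0.63 twist [ 0.005 -0.003  0.   ] pos [0.55   0.1433 0.1083] c -0.16 open 15.11 grip 60.1 F [2.3 4.4 6.9] j6 0.37
```

```bash
python3 -m handwheel '{"xyz":[[0,0,0],[0,0,0],[0,0,0],[0,0,0],[0,0,-2],[0,0,-3],[0,0,-3],[0,0,-2],[0,0,0],[0,0,0]],"twist":[[0,0,0],[0,0,0],[0,0,0],[0,0,0],[0,0,0],[0,0,0],[0,0,0],[0,0,0],[0,0,0],[0,0,0]],"claw":[6,6,6,6,6,6,7.8,7.8,7.8,7.8]}' 20
python3 -c "
from h import *
go([.586,-.213,.2],.79)"
```

```text
t: 5.37
tool_pos: [0.5483, 0.1422, 0.2072]
eef_rot: [3.139, -0.001, 1.41]
ft_force: [-0.1, 0.5, -0.3]
opening: 0.0782
grasp_force: 0.0
t 5.37 shift cm [-34.46   9.41   0.72] len 35.73 twist [ 0.003  0.    -0.951] pos [0.5483 0.1422 0.2072] c -0.161 open 78.17 grip 0.0 F [-0.1  0.5 -0.3] j6 0.37
```

```bash
python3 -m handwheel '{"xyz":[[-3.45,0.94,0],[-3.45,0.94,0],[-3.45,0.94,0],[-3.45,0.94,0],[-3.45,0.94,0],[-3.45,0.94,0],[-3.45,0.94,0],[-3.45,0.94,0],[-3.45,0.94,0],[-3.45,0.94,0],[0,0,0],[0,0,0],[0,0,0],[0,0,0],[0,0,0],[0,0,0],[0,0,0],[0,0,0],[0,0,0]],"twist":[[0,0,0],[0,0,0],[0,0,0],[0,0,0],[0,0,0],[0,0,0],[0,0,0],[0,0,0],[0,0,0],[0,0,0],[0,0,-0.119],[0,0,-0.119],[0,0,-0.119],[0,0,-0.119],[0,0,-0.119],[0,0,-0.119],[0,0,-0.119],[0,0,-0.119],[0,0,0]],"claw":[7.8,7.8,7.8,7.8,7.8,7.8,7.8,7.8,7.8,7.8,7.8,7.8,7.8,7.8,7.8,7.8,7.8,7.8,7.8]}'
python3 - <<'E'
from h import *
go([.586,-.213,.011],.79)
from bench import snapshot
import cv2
t=[]
for n,(u,v,w,h) in(("scene",(200,170,240,300)),("scene",(346,140,120,150))):
    s=snapshot(n); t.append(cv2.resize(s["img"][v:v+h,u:u+w,::-1],(400,500),interpolation=cv2.INTER_CUBIC))
cv2.imwrite("pics/c3.png",np.hstack(t))
E
```

```text
t: 6.95
tool_pos: [0.5834, -0.213, 0.2031]
eef_rot: [-3.14, -0.004, 2.365]
ft_force: [-0.2, 0.1, 0.1]
opening: 0.0781
grasp_force: 0.0
t 6.95 shift cm [-0.27  0.21 19.21] len 19.21 twist [-0.002 -0.004  0.004] pos [ 0.5834 -0.213   0.2031] c 0.794 open 78.05 grip 0.0 F [-0.2  0.1  0.1] j6 -1.18
```

View pics/c3.png

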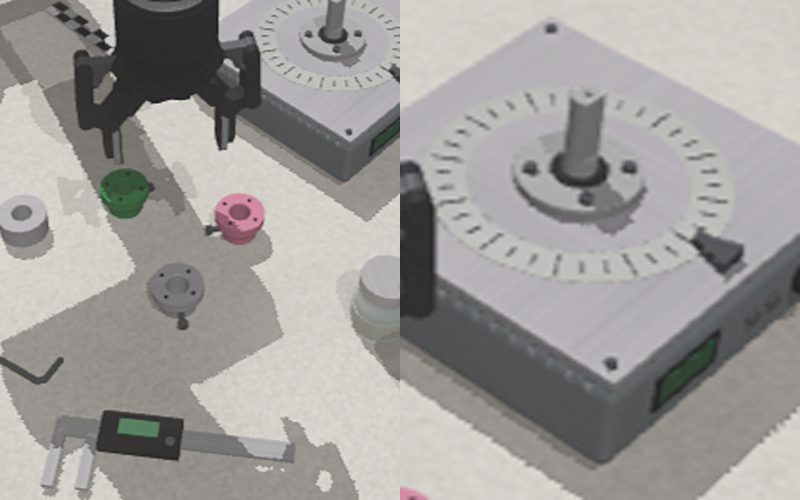

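The hub is still upright at (177,290) in the left tile, and the gripper is above it. The shaft's flat seems to face the pointer. Next I'll go down and grip the flange.

```bash
python3 -m handwheel '{"xyz":[[-0.27,0.21,3],[0,0,3],[0,0,3],[0,0,3],[0,0,3],[0,0,2.2],[0,0,1.2],[0,0,0.8],[0,0,0],[0,0,0],[0,0,0],[0,0,0],[0,0,0],[0,0,0],[0,0,0],[0,0,0]],"twist":[[0,0,0],[0,0,0],[0,0,0],[0,0,0],[0,0,0],[0,0,0],[0,0,0],[0,0,0],[0,0,0],[0,0,0],[0,0,0],[0,0,0],[0,0,0],[0,0,0],[0,0,0],[0,0,0]],"claw":[7.8,7.8,7.8,7.8,7.8,7.8,7.8,7.8,7.8,7.8,4,4,4,4,4,4]}' 40
python3 -c "
from h import *
go([.586,-.213,.011],.79)"
```

```text
t: 8.38
tool_pos: [0.5899, -0.2145, 0.016]
eef_rot: [3.14, 0.003, 2.362]
ft_force: [-0.3, -0.2, 5.4]
opening: 0.0484
grasp_force: 41.5
t 8.38 shift cm [ 0.38 -0.17  0.5 ] len 0.65 twist [0.001 0.003 0.001] pos [ 0.5899 -0.2145  0.016 ] c 0.791 open 48.38 grip 41.5 F [-0.3 -0.2  5.4] j6 -1.18
```

```bash
python3 -m handwheel '{"xyz":[[0,0,-1],[0,0,-2],[0,0,-3],[0,0,-3],[0,0,-3],[0,0,-3],[0,0,-3],[0,0,-2],[0,0,0],[0,0,0],[0,0,0]],"twist":[[0,0,0],[0,0,0],[0,0,0],[0,0,0],[0,0,0],[0,0,0],[0,0,0],[0,0,0],[0,0,0],[0,0,0],[0,0,0]],"claw":[4,4,4,4,4,4,4,4,4,4,4]}' 40
python3 - <<'E'
from h import *
go([.552,.1425,.22],1.41)
from bench import snapshot,sensors
import cv2
p=sensors.read_state()["tool_pos"]
t=[]
for n in("scene","top"):
    s=snapshot(n); np.savez(f"pics/{n}4.npz",**s); q=proj(s,p-[0,0,.002]); u,v=int(q[0])-48,int(q[1])-60; print(n,u,v,q)
    t.append(cv2.resize(s["img"][v:v+120,u:u+96,::-1],(400,500),interpolation=cv2.INTER_CUBIC))
cv2.imwrite("pics/c4.png",np.hstack(t))
E
```

```text
t: 9.3
tool_pos: [0.5873, -0.2134, 0.2124]
eef_rot: [-3.141, -0.002, 2.362]
ft_force: [0.2, 0.3, -2.4]
opening: 0.0483
grasp_force: 41.9
t 9.3 shift cm [27.53 22.83 -0.72] len 35.77 twist [-0.    -0.002 -0.619] pos [ 0.5873 -0.2134  0.2124] c 0.791 open 48.26 grip 41.9 F [ 0.2  0.3 -2.4] j6 -1.18
scene 256 199 [304.71620737 259.23607401]
top 340 152 [388.19304101 212.26880283]
```

View pics/c4.png

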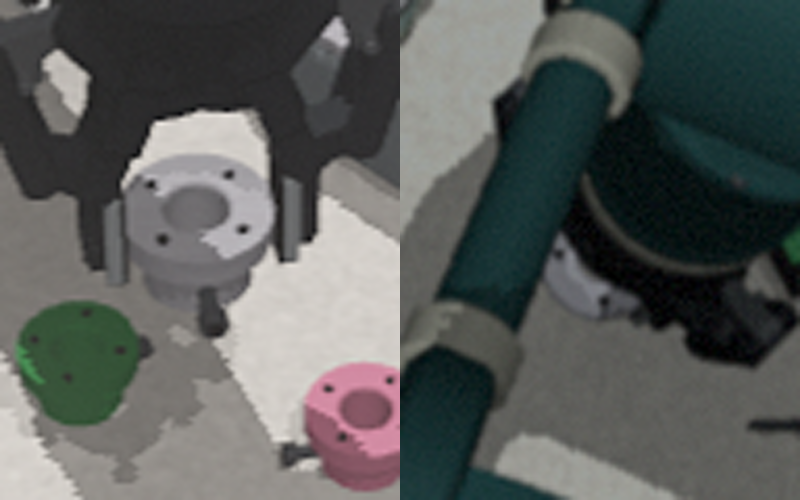

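Run:
```python
from h import *
S=np.load("pics/scene4.npz")
h=ray(S,(303.3,248.9),.2264);k=ray(S,(256+213*.24,199+320*.24),.2054);t=np.array([.5873,-.2134,.2124])
R=Ro.from_euler("xyz",[np.pi,0,2.362])
print(h,k,np.linalg.norm((k-h)[:2]),np.arctan2(*(k-h)[1::-1]),"in tool",R.inv().apply(h-t)*1000)
S=np.load("pics/scene0.npz");print(ray(S,(401.5,168),.13))
```

```text
[ 0.58387488 -0.21150696  0.2264    ] [ 0.60473364 -0.2324564   0.2054    ] 0.029562932405735248 -0.7875672233789772 in tool [  3.76673389  -1.06149099 -14.        ]
[0.54832457 0.1418687  0.13      ]
```

```bash
python3 -m handwheel '{"xyz":[[2.28,1.92,0],[2.28,1.92,0],[2.28,1.92,0],[2.28,1.92,0],[2.28,1.92,0],[2.28,1.92,0],[2.28,1.92,0],[2.28,1.92,0],[2.28,1.92,0],[2.28,1.92,0],[2.28,1.92,0],[2.28,1.92,0],[0,0,0.5],[0,0,0.5],[0,0,0.5],[0,0,0.5],[0,0,0.5],[0,0,0.5],[0,0,0],[0,0,0]],"twist":[[0,0,0],[0,0,0],[0,0,0],[0,0,0],[0,0,0],[0,0,0],[0,0,0],[0,0,0],[0,0,0],[0,0,0],[0,0,0],[0,0,0],[0,0,-0.103],[0,0,-0.103],[0,0,-0.103],[0,0,-0.103],[0,0,-0.103],[0,0,-0.103],[0,0,0],[0,0,0]],"claw":[4,4,4,4,4,4,4,4,4,4,4,4,4,4,4,4,4,4,4,4]}' 40
python3 - <<'E'
from h import *
go([.5545,.142,.175],1.41)
from bench import snapshot,sensors
import cv2
p=sensors.read_state()["tool_pos"]
t=[]
for n in("scene","top"):
    s=snapshot(n); np.savez(f"pics/{n}5.npz",**s); q=proj(s,p-[0,0,.01]); u,v=int(q[0])-48,int(q[1])-60; print(n,u,v,q)
    t.append(cv2.resize(s["img"][v:v+120,u:u+96,::-1],(400,500),interpolation=cv2.INTER_CUBIC))
cv2.imwrite("pics/c5.png",np.hstack(t))
E
```

```text
t: 11.07
tool_pos: [0.5545, 0.1421, 0.1817]
eef_rot: [-3.14, -0.004, 2.977]
ft_force: [0.9, 0.4, -1.1]
opening: 0.0483
grasp_force: 41.9
t 11.07 shift cm [-0.01 -0.01  0.67] len 0.67 twist [-0.001 -0.004 -0.004] pos [0.5545 0.1421 0.1817] c 1.406 open 48.33 grip 41.9 F [ 0.9  0.4 -1.1] j6 -1.2
scene 358 90 [406.95946935 150.02325421]
top 136 168 [184.8513997  228.63750389]
```

View pics/c5.png

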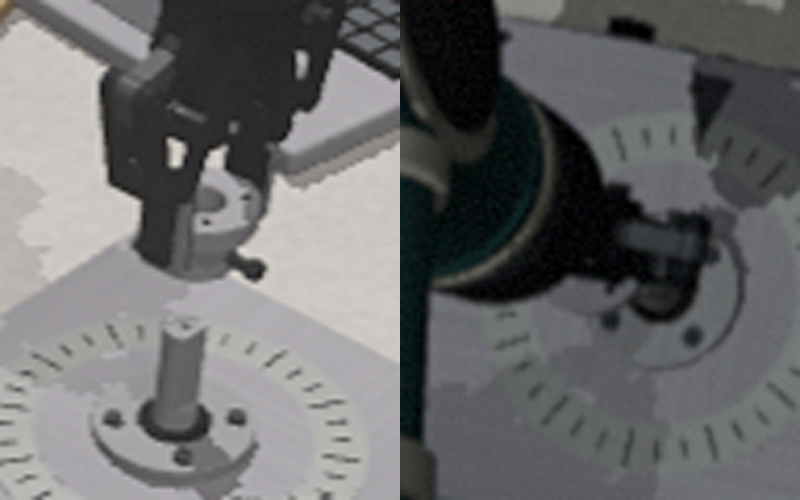

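Run:
```python
from h import *
import cv2
s=np.load("pics/scene5.npz")
f=lambda x,y:(358+x*.24,90+y*.24)
z=.1957
a=ray(s,f(207,222),z);b=ray(s,f(246,197),z);d=b-a;print("hole gap",np.linalg.norm(d),"screw dir",np.arctan2(d[1],d[0])-np.pi/2)
for ang in(-.16,):
    c=(a+b)/2-np.linalg.norm(d)/2*np.array([np.cos(ang),np.sin(ang),0]);print("hub",c)
k=ray(s,f(256,268),z-.021);print("screw head",k, (k-c)[:2],np.arctan2(*(k-c)[1::-1]))
print("shaft",ray(s,f(184,323),.13))
S=np.load("pics/scene5.npz")["img"][140:160,395:420]; 
im=np.load("pics/scene5.npz")["img"][120:180,375:435,::-1]
cv2.imwrite("pics/c6.png",cv2.resize(im,(600,600),interpolation=cv2.INTER_CUBIC))
```

```text
hole gap 0.026150804208736275 screw dir -0.17653763806429867
hub [0.54973655 0.1434736  0.1957    ]
screw head [0.58044007 0.1389782  0.1747    ] [ 0.03070353 -0.0044954 ] -0.14538012021047336
shaft [0.54860399 0.14385062 0.13      ]
```

View pics/c6.png

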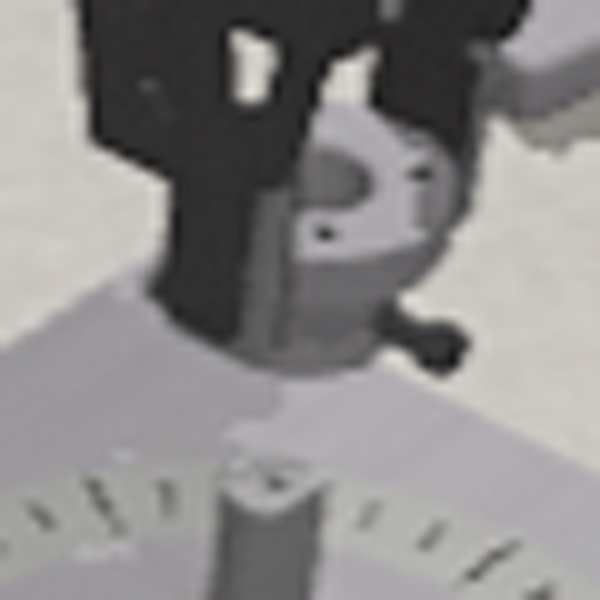

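The shaft end is centred at about (273,483) and the flange holes are at (323,232) and (420,173). The hub is within about 1.5 mm of the axis, so I'll apply a small correction and lower it to the end.

```bash
python3 -m handwheel '{"xyz":[[0.04,-0.08,0.8],[0,0,1],[0,0,1],[0,0,0.4],[0,0,0.2],[0,0,0.2],[0,0,0],[0,0,0]],"twist":[[0,0,0],[0,0,0],[0,0,0],[0,0,0],[0,0,0],[0,0,0],[0,0,0],[0,0,0]],"claw":[4,4,4,4,4,4,4,4]}' 40
python3 -c "
from h import *
go([.5545,.142,.116],1.41)"
```

```text
t: 11.83
tool_pos: [0.5555, 0.1417, 0.148]
eef_rot: [3.141, 0.0, 2.98]
ft_force: [-0.6, 0.7, -1.1]
opening: 0.0488
grasp_force: 41.9
t 11.83 shift cm [0.1  0.01 3.2 ] len 3.2 twist [ 0.     0.    -0.001] pos [0.5555 0.1417 0.148 ] c 1.409 open 48.76 grip 41.9 F [-0.6  0.7 -1.1] j6 -1.2
```

```bash
python3 -m handwheel '{"xyz":[[0.13,-0.03,0],[0,0,0],[0,0,0.2],[0,0,0.2],[0,0,0.2],[0,0,0],[0,0,0]],"twist":[[0,0,0],[0,0,0],[0,0,0],[0,0,0],[0,0,0],[0,0,0],[0,0,0]],"claw":[4,4,4,4,4,4,4]}' 40
python3 -c "
from h import *
go([.5541,.1413,.116],1.41)"
```

```text
t: 12.42
tool_pos: [0.5538, 0.1416, 0.1415]
eef_rot: [-3.142, -0.0, 2.98]
ft_force: [-0.3, 0.1, -2.2]
opening: 0.0485
grasp_force: 41.9
t 12.42 shift cm [-0.04 -0.02  2.55] len 2.55 twist [-0.    -0.    -0.001] pos [0.5538 0.1416 0.1415] c 1.409 open 48.46 grip 41.9 F [-0.3  0.1 -2.2] j6 -1.2
```

```bash
python3 -m handwheel '{"xyz":[[0,0,0.2],[0,0,0.2],[0,0,0.2],[0,0,0.2],[0,0,0],[0,0,0]],"twist":[[0,0,0],[0,0,0],[0,0,0],[0,0,0],[0,0,0],[0,0,0]],"claw":[4,4,4,4,4,4]}' 40
python3 -c "
from h import *
go([.5541,.1413,.116],1.41)"
```

```text
t: 12.92
tool_pos: [0.554, 0.1415, 0.1336]
eef_rot: [-3.141, 0.0, 2.98]
ft_force: [0.7, 0.1, -1.4]
opening: 0.0479
grasp_force: 41.9
t 12.92 shift cm [-0.02 -0.02  1.76] len 1.76 twist [-0.     0.    -0.001] pos [0.554  0.1415 0.1336] c 1.409 open 47.91 grip 41.9 F [ 0.7  0.1 -1.4] j6 -1.2
```

```bash
python3 -m handwheel '{"xyz":[[0,0,0.2],[0,0,0.2],[0,0,0.2],[0,0,0.2],[0,0,0.2],[0,0,0.2],[0,0,0.2],[0,0,0.2],[0,0,0.1],[0,0,0],[0,0,0],[0,0,0]],"twist":[[0,0,0],[0,0,0],[0,0,0],[0,0,0],[0,0,0],[0,0,0],[0,0,0],[0,0,0],[0,0,0],[0,0,0],[0,0,0],[0,0,0]],"claw":[4,4,4,4,4,4,4,4,4,4,4,4]}' 40
python3 - <<'E'
from h import *
go([.5541,.1413,.116],1.41)
from bench import snapshot
import cv2
t=[]
for n,(u,v) in(("scene",(372,130)),("top",(156,185))):
    s=snapshot(n); np.savez(f"pics/{n}7.npz",**s)
    t.append(cv2.resize(s["img"][v:v+100,u:u+80,::-1],(400,500),interpolation=cv2.INTER_CUBIC))
cv2.imwrite("pics/c7.png",np.hstack(t))
E
```

```text
t: 13.92
tool_pos: [0.5539, 0.1415, 0.1168]
eef_rot: [-3.142, -0.0, 2.98]
ft_force: [0.7, -0.3, -1.4]
opening: 0.0483
grasp_force: 41.9
t 13.92 shift cm [-0.02 -0.02  0.08] len 0.08 twist [-0.    -0.    -0.001] pos [0.5539 0.1415 0.1168] c 1.409 open 48.28 grip 41.9 F [ 0.7 -0.3 -1.4] j6 -1.2
```

View pics/c7.png

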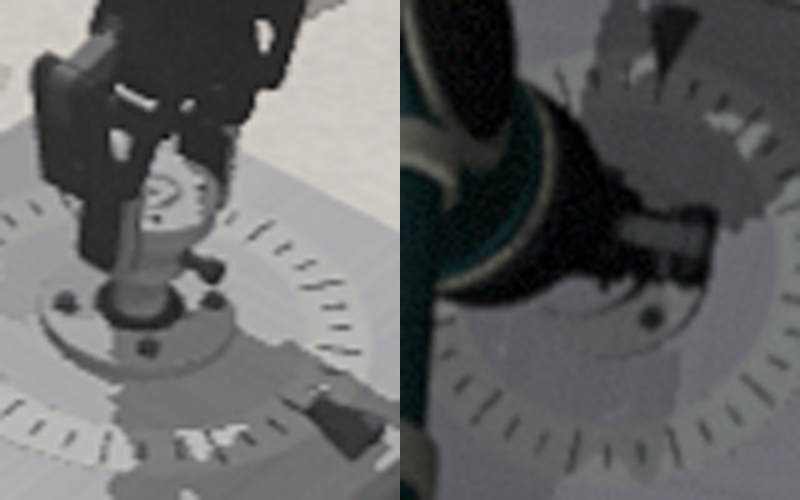

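Run:
```python
from h import *
s=np.load("pics/scene7.npz"); c=np.array([.549,.1425])
for z in(.127,.13,.133):
    print(z,*(proj(s,[*(c+.0183*np.array([np.cos(a),np.sin(a)])),z]).round(1) for a in(-.945,.625)), proj(s,[*(c+.031*np.array([np.cos(-.16),np.sin(-.16)])),z-.021]).round(1))
k=ray(s,(372+42,130+54),.109);print(k,np.arctan2(k[1]-c[1],k[0]-c[0]))
```

```text
0.127 [403.1 175.4] [411.8 169.2] [414.1 185.7]
0.13 [403.3 174. ] [412.  167.9] [414.3 184.4]
0.133 [403.4 172.7] [412.2 166.5] [414.5 183.1]
[0.57862404 0.13816126 0.109     ] -0.14542612854893003
```

The view matches: the flange holes at (403.4,173.8) and (412.4,167) put the flange top at 0.130–0.131 m, and the screw points at the pointer.

```bash
python3 -c "
from bench import order
print(order.job_done())"
```

```text
the job is handed in; nothing more can be done
None
```

The hub is on the shaft with its set screw over the flat and pointing at the index pointer. The flange top is flush to within about 1 mm by the camera, the fingers are holding it at about 42 N, and the job is handed in, but I was not shown a verdict.

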